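# Stow an eyepiece tube on its side in the carrying tray

### The job

Put the microscope eyepiece tube away in the wooden carrying tray: swing the tray's keeper bar well clear, lay the standing tube gently on its side in the two V rests with its eyepiece end in the wider rest and its foot flange between the narrower rest and the end stop, let go of it, then swing the keeper bar back square across the tube as far as it goes. Do not drop the tube or let it fall over, and leave all the other things standing where they are.

Things in the scene. Friction and masses are not known exactly. Their poses are not given: they have to be found in the camera images.
- tube_mid (a point): Centre (half-way up) of the eyepiece tube: loose, about 0.16 kg, 110 mm long, starts upright. Its z axis runs from foot to eyepiece. From the foot: a steel flange 36 mm in diameter for 8 mm, a black barrel 29 mm in diameter from 8 to 86 mm (grip here), a black eyepiece 35 mm in diameter from 86 to 110 mm. The only thing about with both a foot flange and a wider head.
- tube_eyepiece (a point): Centre of the tube's eyepiece end face (55 mm from tube_mid along its z axis); same axes as tube_mid.
- seat (a point): Point where tube_mid must come to lie in the fixed wooden tray, 48 mm above the table, over the board's centre. x: level, along the cradle towards the wider V rest (eyepiece end); z up. Board 170 (x) by 130 mm (y), 12 mm thick, rim 22 mm high on the two long sides and the +x end. A seated tube is level, its axis at seat height, its foot at x = -55 mm with 6 mm of play either way.
- wide_rest (a point): The wider 90 degree V rest (for the eyepiece), 12 mm thick along the cradle, 50 mm wide across its mouth, about as high as seat. This point lies on the cradle axis above its middle: x = +43 mm in the seat frame, same axes.
- narrow_rest (a point): The narrower 90 degree V rest (for the barrel next to the foot flange), 12 mm thick along the cradle, 42 mm wide across its mouth, about as high as seat. This point lies on the cradle axis above its middle: x = -35 mm in the seat frame, same axes. Beyond it the end stop, a plate 50 mm wide and as high as seat, lies from x = -61 to -67 mm in the seat frame.
- keeper_pivot (a point): Top of the keeper bar's pivot post (16 mm in diameter, vertical), 66 mm above the table, at x = -35, y = +42 mm in the seat frame.
- keeper_knob (a point): Middle (88 mm above the table) of the round upright knob, 16 mm in diameter, from 73 to 103 mm above the table, near the free end of the keeper bar, 72 mm from the pivot axis. The bar is flat steel 14 mm wide, from 66 to 73 mm above the table, so it passes 3.5 mm over a tube that lies properly; it ends 4 mm past the knob's axis and 8 mm past the pivot's.
- keeper (a joint): Angle of the keeper bar: 0 = shut against its stop, bar across the cradle, pointing to -y of the seat frame; it grows as the bar swings (clockwise seen from above) to point to -x of the seat frame at 1.57; end of travel 1.75. It stays where it is left; stiff by about 0.7 N at the knob. It starts between 0 and 0.4, in the way of the tube; from about 1.2 on it is clear.
- objective_mid (a point): Centre (31 mm up) of a steel microscope objective standing up, bystander: 38 mm in diameter, 62 mm high, tapering at the top; loose.
- lens_can_mid (a point): Centre (47 mm up) of a black lens can, bystander: plain cylinder 42 mm in diameter, 95 mm high; loose.
- oil_bottle_mid (a point): Centre (52 mm up) of an amber glass bottle, bystander: 40 mm in diameter, 105 mm high with its neck and cap; loose.
- jar_mid (a point): Centre (35 mm up) of a glass jar with a white lid, bystander: 56 mm in diameter, 70 mm high; loose.
- dish_mid (a point): Centre (7 mm up) of a shallow glass dish, bystander: 66 mm in diameter, 14 mm high; loose.
- slide_box_mid (a point): Centre (14 mm up) of a small wooden slide box, bystander: 75 (x) by 100 (y) by 28 mm high; loose. Fixed equipment up to 110 mm high starts some 20 to 80 mm beyond it along the whole far side of the table: keep the arm on this side of it.
There are look-alikes about, which are no part of the job. What is shaped like the part that bears seat but green is not meant. Leave any red look-alike of the part that bears tube_mid alone.

How it is judged (in metres and radians):
On the way, in this order (a step that is already met when the one before it is completed fails the run):
1. the keeper bar is swung clear of the cradle (beyond 0.8 rad) (value of joint keeper above 0.8 rad), for 0.1 s.
2. the tube lies in both V rests, eyepiece in the wider one, and is let go (x of tube_mid in the frame of seat between -0.009 and 0.009 m and y of tube_mid in the frame of seat between -0.005 and 0.005 m and z of tube_mid in the frame of seat between -0.004 and 0.004 m and angle between the z axis of tube_mid and the x axis of seat, either way round below 0.09 rad and x of tube_eyepiece in the frame of seat above 0.03 m and contact force between the fingers and tube below 0.1 N), for 0.2 s.
At the end, for the whole second after the job is handed in: The tube lies at rest in both V rests, its centre within 9 mm along, 5 mm across and 4 mm in height of the seat, its axis within 0.09 rad of the cradle's, eyepiece end in the wider rest; the keeper bar is across it, within 0.17 rad of its shut stop (x of tube_mid in the frame of seat between -0.009 and 0.009 m and y of tube_mid in the frame of seat between -0.005 and 0.005 m and z of tube_mid in the frame of seat between -0.004 and 0.004 m and angle between the z axis of tube_mid and the x axis of seat, either way round below 0.09 rad and x of tube_eyepiece in the frame of seat above 0.03 m and value of joint keeper below 0.17 rad and linear speed of tube below 0.02 m/s and velocity of joint keeper below 0.1 rad/s); the robot touches nothing.
It fails at once if a bystander is moved by more than 30 mm or tipped by more than 0.4 rad (distance of any of objective_mid, lens_can_mid, oil_bottle_mid, jar_mid, dish_mid, slide_box_mid from where it was at the start of the episode above 0.03 m or angle between any of objective_mid, lens_can_mid, oil_bottle_mid, jar_mid, dish_mid, slide_box_mid's own z axis and vertical above 0.4 rad).
It fails at once if the tube is slammed into the tray (contact force above 60 N) (contact force between tube and tray above 60 N).
It fails at once if the tube is dropped or let fall (faster than 0.4 m/s while not held, or on reaching the rests) ((contact force between the fingers and tube below 0.05 N and linear speed of tube above 0.4 m/s) or (distance between tube_mid and seat below 0.025 m and linear speed of tube above 0.4 m/s)).
It also fails if it takes over 61 s, if anything falls off the work surface, if the arm or the gripper's body presses on something with over 40 N, if the wrist force passes 120 N, or if a joint passes its speed limit or range.

### The arm

A 6-joint arm with a two-finger parallel gripper is mounted at the origin on the work surface. World frame = base frame: x ahead of the robot, y to its left, z up, the work surface at z = 0. Lengths are in m, angles in degrees, forces in N, time in s.
With the tool pointing down it reaches from about 0.4 to 0.825 m from the base axis. Payload 7 kg.
Tool frame: the origin (TCP) lies midway between the tips of the shut fingers; the grasp point (between the pads) lies 19 mm behind it; z points along the fingers, y is the direction in which the jaws open and shut (so a half turn about z gives the same grasp; the last joint's range is limited). The gripper opens to 88 mm and grips with 3 to 60 N. Pads are 19 mm wide; open, the fingers measure 130 mm over their backs; the gripper's body (78 mm by 193 mm) begins 47 mm behind the grasp point.
Start: joints at [85.663, 20.546, 0.682, 0, -70.136, -16.507], TCP at [0.24, 0.631, 0.198] pointing down, gripper open.
Joint ranges: [-176.03, 176.03], [-82.01, 121.73], [-58.28, 71.71], [-173.87, 95.51], [-174.79, -0.11], [-173.66, 173.66]. Speed limits (degrees/s): [136.94, 136.94, 172.46, 180, 180, 180].

### API

Orientations are given as a 3x3 rotation matrix whose columns are the frame's x, y, z axes.
In Python, from rig import robot gives the robot as it stands. Calls block until the motion is done:
- robot.goto(position, orientation): joint-space move of the TCP to a pose.
- robot.servo_line(position, ori=None, speed=0.15): straight line of the TCP; ori=None keeps the orientation; speed is the mean speed in m/s.
- robot.movej(angles): joint-space move.
- robot.move_gripper(opening): opening from 0.0 (shut) to 1.0 (fully open); the grip force is fixed at half the most; returns when the fingers have stopped.
- robot.dwell(seconds).
- robot.ik(position, orientation): joint angles nearest the present ones, or None.
- robot.grab_frame(name): name is "side" or "top" or "wrist"; returns (picture, depth): 420x560x3 uint8, red, green, blue; 420x560 float32, m along the optical axis (not along the pixel's ray), 0 where there is no reading.
- robot.camera_info(name): a dict with "vfov" (degrees; the focal length in pixels is half the picture's height over the tangent of half this angle, whatever the lens; pixels are square), "cx", "cy" (the principal point, pixels), "view" (4x4, takes a point from world to camera coordinates); the wrist camera has in their place "T_tool_cam" (4x4, takes a point from camera to tool coordinates, whose origin is the TCP and whose axes are the flange's). Camera axes: x right, y down, z forward; pixel columns grow to the right and rows downward; lengths in m; the calibration is good to about 2 mm. A picture is of the moment at which its call begins: read the wrist's pose just before it. camera_info takes no time and is no camera call.
A pose or a line that the arm cannot do raises robot.Unreachable and nothing moves.
- robot.job_done(): hands the job in, once; it reports no verdict.
Readings, each from a call of its own:
- robot.read_t(): time.
- robot.read_qpos(): joint angles.
- robot.read_qvel(): joint speeds.
- robot.read_effort(): joint torques, N m.
- robot.read_position(): TCP position.
- robot.read_tcp_rot(): TCP orientation.
- robot.read_force(): force on the tool from outside, world axes, zero at the start.
- robot.read_ft_torque(): the same for the moment, N m.
- robot.read_grip_width(): opening from 0.0 (shut) to 1.0 (fully open).
Only numpy, scipy, OpenCV 4.12 (cv2) and the standard library are available. Lean on these libraries where they do the work, as an engineer would, in place of code of your own. Each camera call takes 0.05 s, during which the arm holds its last target.

## Working session

There is one attempt and no reset: what is moved stays moved. The work goes in short steps, each a Python script; the robot and the scene stay as the last script left them, time stands still between calls to the robot, and variables do not carry over. Pictures are saved under pics/ and viewed, and the job is handed in when it is done.

```bash
ls; mkdir -p pics; python3 - <<'E'
from rig import robot
import cv2,numpy as np
print(robot.read_t(),robot.read_position(),robot.read_tcp_rot())
for n in ["side","top","wrist"]:
    im,d=robot.grab_frame(n); cv2.imwrite(f"pics/{n}0.png",im[:,:,::-1]); np.savez(f"/tmp/{n}0.npz",im=im,d=d)
    print(n,robot.camera_info(n),(d>0).mean())
E
```

```text
pics
0.0 [0.24001074 0.63033631 0.1969257 ] [[ 9.34511937e-01 -3.55931499e-01 -4.56617106e-04]
 [-3.55931769e-01 -9.34510646e-01 -1.55827927e-03]
 [ 1.27927129e-04  1.61875511e-03 -9.99998682e-01]]
side {'vfov': 57.60928304381113, 'cx': 279.24565986061526, 'cy': 212.74341912747025, 'view': array([[ 0.70001166, -0.71398901, -0.01426089, -0.32006917],
       [-0.48193664, -0.45757711, -0.74723508,  0.3469982 ],
       [ 0.52699218,  0.52994611, -0.66440677,  0.6015957 ],
       [ 0.        ,  0.        ,  0.        ,  1.        ]])} 0.9958333333333333
top {'vfov': 57.620188045175524, 'cx': 280.9899166973463, 'cy': 208.85780223874434, 'view': array([[-0.00206855, -0.99996708, -0.00784585,  0.04209423],
       [-0.98687383,  0.00330829, -0.16145928,  0.51451255],
       [ 0.16147992,  0.00740888, -0.98684819,  0.78923916],
       [ 0.        ,  0.        ,  0.        ,  1.        ]])} 0.9959311224489796
wrist {'vfov': 58.84207823010254, 'cx': 284.0590297987359, 'cy': 212.2721142990148, 'T_tool_cam': array([[ 4.89651944e-04, -9.54204236e-01, -2.99155537e-01,
         8.05754060e-02],
       [ 9.99999854e-01,  5.35722242e-04, -7.19911827e-05,
         1.31819561e-03],
       [ 2.28958567e-04, -2.99155458e-01,  9.54204359e-01,
        -1.87500054e-01],
       [ 0.00000000e+00,  0.00000000e+00,  0.00000000e+00,
         1.00000000e+00]])} 0.9961607142857143
```

View pics/top0.png

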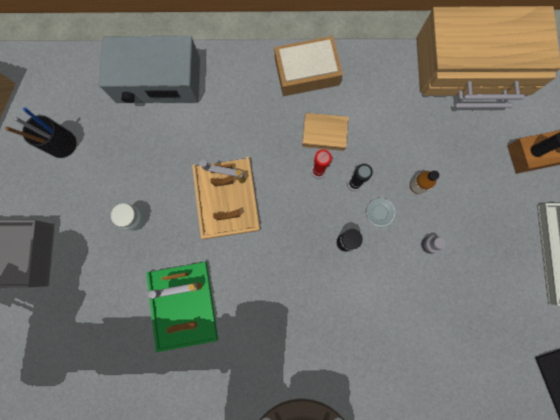

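View pics/side0.png

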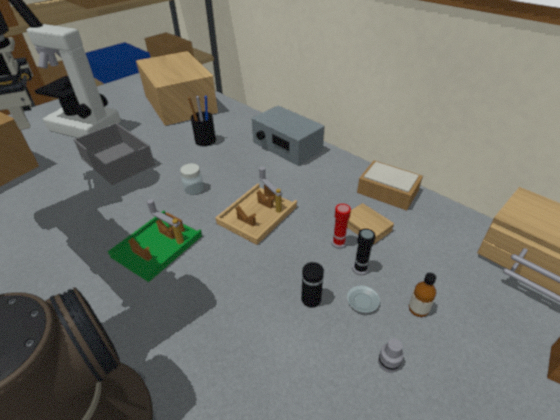

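View pics/wrist0.png

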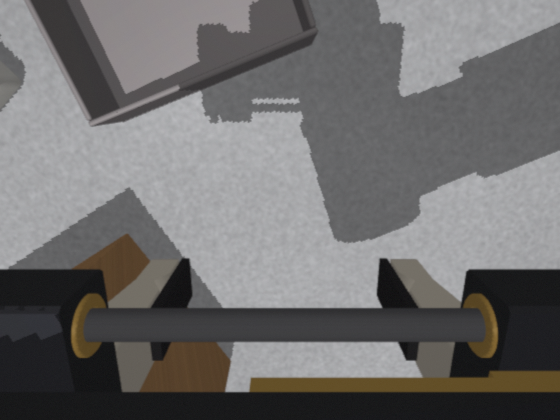

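```bash
cat > h.py <<'E'
import numpy as np, cv2
from rig import robot
CI={n:robot.camera_info(n) for n in ("side","top","wrist")}
def K(n): 
    return 210/np.tan(np.radians(CI[n]["vfov"]/2)),CI[n]["cx"],CI[n]["cy"]
def camT(n,pose=None):
    if n!="wrist": return np.linalg.inv(CI[n]["view"])
    p,R=pose; T=np.eye(4);T[:3,:3]=R;T[:3,3]=p
    return T@CI[n]["T_tool_cam"]
def ray(n,uv,pose=None):
    f,cx,cy=K(n);uv=np.atleast_2d(np.asarray(uv,float))
    d=np.c_[(uv[:,0]-cx)/f,(uv[:,1]-cy)/f,np.ones(len(uv))]
    T=camT(n,pose); return T[:3,3],d@T[:3,:3].T
def onz(n,uv,z,pose=None):
    o,d=ray(n,uv,pose); s=(z-o[2])/d[:,2]; return o+d*s[:,None]
def cloud(n,d,pose=None):
    f,cx,cy=K(n);v,u=np.mgrid[0:d.shape[0],0:d.shape[1]]
    P=np.stack([(u-cx)/f*d,(v-cy)/f*d,d],-1);T=camT(n,pose)
    return P@T[:3,:3].T+T[:3,3]
def proj(n,P,pose=None):
    f,cx,cy=K(n);T=np.linalg.inv(camT(n,pose));q=np.atleast_2d(P)@T[:3,:3].T+T[:3,3]
    return np.c_[q[:,0]/q[:,2]*f+cx,q[:,1]/q[:,2]*f+cy]
E
python3 - <<'E'
from h import *
t=np.load('/tmp/top0.npz');im=t['im'];P=cloud('top',t['d'])
def show(name,sl,k):
    c=im[sl][:,:,::-1];cv2.imwrite(name,cv2.resize(c,None,fx=k,fy=k,interpolation=cv2.INTER_CUBIC))
show('pics/tray_top.png',np.s_[150:245,185:270],6)
show('pics/obj_top.png',np.s_[105:260,290:450],5)
s=np.load('/tmp/side0.npz');im=s['im']
show('pics/tray_side.png',np.s_[160:245,210:305],6)
show('pics/obj_side.png',np.s_[190:320,290:440],5)
for n,(u,v) in dict(table=(280,300),tube=(363,171),can=(349,238),red=(323,157),bottle=(431,176),obj=(436,240),dish=(381,212),box=(326,130),jar=(123,214),tray=(226,197)).items(): print(n,P[v,u].round(4))
E
```

```text
table [ 0.318   0.0436 -0.0016]
tube [ 0.5803 -0.1258  0.1112]
can [ 0.446  -0.0958  0.0972]
red [ 0.6105 -0.0458  0.1096]
bottle [ 0.5702 -0.2636  0.1079]
obj [ 0.4441 -0.2822  0.0645]
dish [ 0.5128 -0.186   0.0042]
box [ 0.6992 -0.0625  0.0288]
jar [0.5002 0.3731 0.07  ]
tray [0.5474 0.1658 0.0114]
```

View pics/tray_top.png

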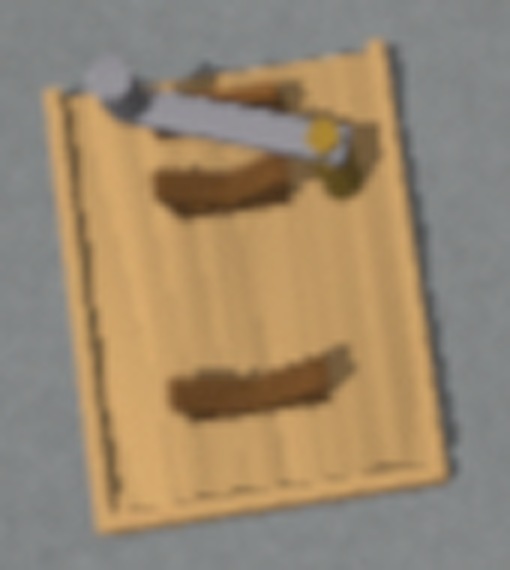

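View pics/tray_side.png

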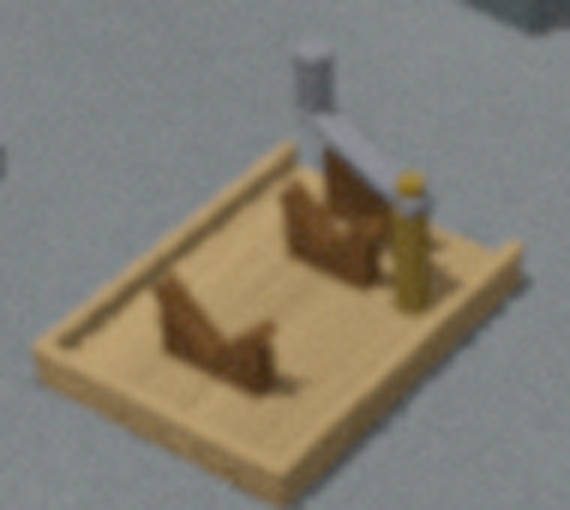

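View pics/obj_top.png

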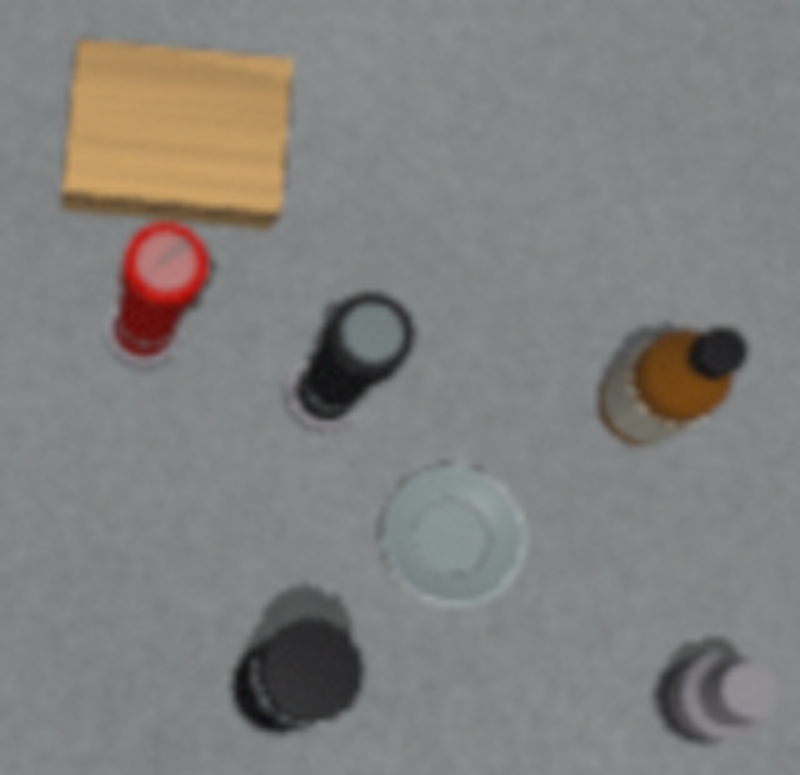

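View pics/obj_side.png

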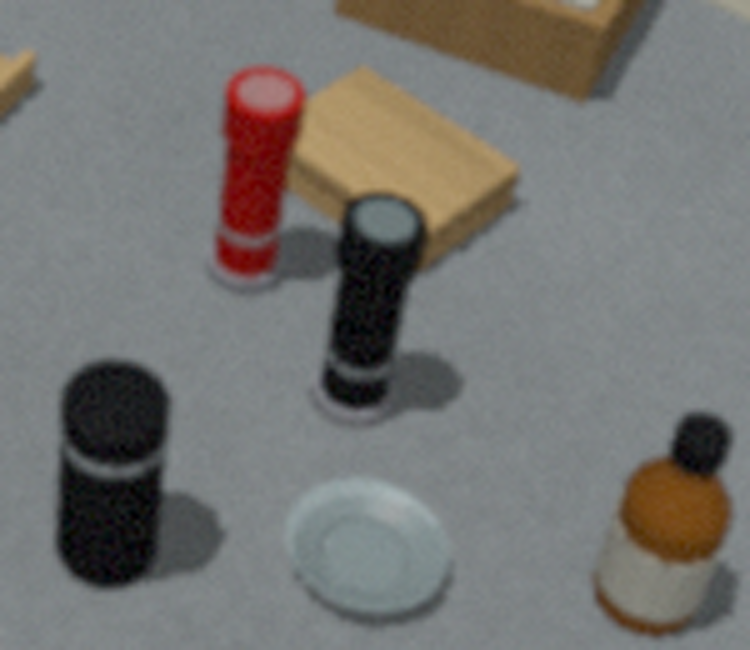

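```bash
cat >> h.py <<'E'
def Rd(ax):  # tool down, tool x along azimuth ax (deg)
    a=np.radians(ax);x=np.array([np.cos(a),np.sin(a),0]);z=np.array([0,0,-1.]);return np.c_[x,np.cross(z,x),z]
def grab(name,tag):
    pose=(robot.read_position(),robot.read_tcp_rot());im,d=robot.grab_frame(name)
    cv2.imwrite(f"pics/{tag}.png",im[:,:,::-1]);np.savez(f"/tmp/{tag}.npz",im=im,d=d,p=pose[0],R=pose[1]);return im,d,pose
E
python3 - <<'E'
from h import *
for a in (-6,174,84,-96): print(a,robot.ik([0.49,0.166,0.30],Rd(a)))
for a in (-6,174): print(a,robot.ik([0.53,-0.125,0.30],Rd(a)))
E
```

```text
-6 [ 40.4758922    2.5083324   -9.07436618   0.         -78.41730142
  43.5241078 ]
174 [  40.4758922     2.5083324    -9.07436618    0.          -78.41730142
 -136.4758922 ]
84 [ 40.4758922    2.5083324   -9.07436618   0.         -78.41730142
 133.5241078 ]
-96 [ 40.4758922    2.5083324   -9.07436618   0.         -78.41730142
 -46.4758922 ]
-6 [  7.35271188   5.25407363  -6.0825658    0.         -78.66336057
  76.64728812]
174 [   7.35271188    5.25407363   -6.0825658     0.          -78.66336057
 -103.35271188]
```

```bash
python3 - <<'E'
from h import *
robot.goto([0.49,0.166,0.30],Rd(-6)); print(robot.read_t())
grab('wrist','w1')
E
```

```text
2.0917
```

View pics/w1.png

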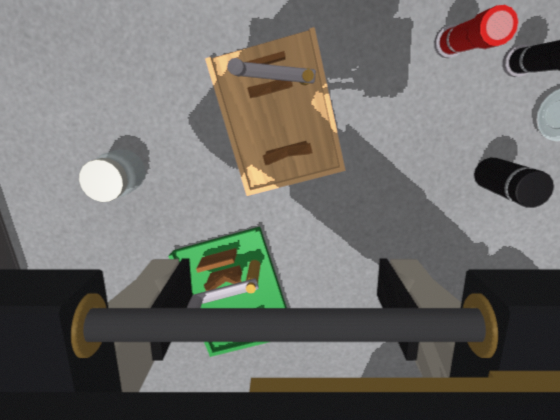

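```bash
cat > an.py <<'E'
from h import *
def tray(tag,cam='wrist'):
    t=np.load(f'/tmp/{tag}.npz');pose=(t['p'],t['R']);P=cloud(cam,t['d'],pose).reshape(-1,3)
    im=t['im'];hsv=cv2.cvtColor(im,cv2.COLOR_RGB2HSV).reshape(-1,3)
    uv=np.stack(np.meshgrid(np.arange(560),np.arange(420)),-1).reshape(-1,2)
    near=(abs(P[:,0]-.55)<.17)&(abs(P[:,1]-.16)<.15)&(t['d'].ravel()>0)
    wood=near&(hsv[:,0]>8)&(hsv[:,0]<25)&(hsv[:,1]>60)&(P[:,2]>.007)&(P[:,2]<.03)
    print('table z',np.median(P[near&(hsv[:,1]<40)&(abs(P[:,2])<.008),2]))
    q=P[wood][:,:2].astype(np.float32)
    # keep the largest component
    m=np.zeros(420*560,np.uint8);m[wood]=255;m=m.reshape(420,560)
    n,l,s,c=cv2.connectedComponentsWithStats(m);k=1+s[1:,4].argmax();q=P[(l.ravel()==k)][:,:2].astype(np.float32)
    r=cv2.minAreaRect(q);print('rect',r,cv2.boxPoints(r).round(4).tolist())
    return P,hsv,near,uv,pose,r
if __name__=='__main__':
    P,hsv,near,uv,pose,r=tray('w1')
    for lo,hi in((.095,.115),(.085,.095),(.068,.078),(.060,.068),(.04,.056)):
        s=near&(P[:,2]>lo)&(P[:,2]<hi);print(lo,hi,s.sum(),P[s].mean(0).round(4),uv[s].mean(0).round(1))
E
python3 an.py
```

```text
table z 0.0007761572776736059
rect ((0.5460032224655151, 0.1668328046798706), (0.17013421654701233, 0.13007839024066925), 8.85168170928955) [[0.45190000534057617, 0.21799999475479126], [0.47200000286102295, 0.08950000256299973], [0.6401000022888184, 0.11569999903440475], [0.6200000047683716, 0.24420000612735748]]
0.095 0.115 234 [0.6009 0.2008 0.1035] [235.7  66.5]
0.085 0.095 18 [0.5981 0.1958 0.0903] [242.7  69.9]
0.068 0.078 901 [0.5933 0.163  0.0735] [276.3  72.4]
0.06 0.068 11 [0.5851 0.1309 0.0666] [307.2  77.5]
0.04 0.056 700 [0.5627 0.1678 0.0463] [275.2 101.5]
```

```bash
python3 - <<'E'
from h import *
import an
for cam in('top','side'):
    t=dict(np.load(f'/tmp/{cam}0.npz'));np.savez(f'/tmp/{cam}0p.npz',p=0,R=0,**t)
    P,hsv,near,uv,pose,r=an.tray(f'{cam}0p',cam)
    s=near&(P[:,2]>.095)&(P[:,2]<.11);print(P[s].mean(0))
    # tube: eyepiece top plane
    Q=P.reshape(420,560,3)
    s=(abs(P[:,0]-.575)<.05)&(abs(P[:,1]+.125)<.04)
    for lo,hi in ((.005,.012),(.02,.085),(.104,.118)):
        k=s&(P[:,2]>lo)&(P[:,2]<hi);q=P[k];print(lo,k.sum(),q.mean(0).round(4),(q[:,:2].min(0)/2+q[:,:2].max(0)/2).round(4),np.ptp(q,axis=0).round(3), (cv2.minEnclosingCircle(q[:,:2].astype(np.float32))))
E
```

```text
table z 0.0004164972365039987
rect ((0.5466691851615906, 0.16750863194465637), (0.16951748728752136, 0.12977246940135956), 8.64509391784668) [[0.4530999958515167, 0.21889999508857727], [0.4726000130176544, 0.09059999883174896], [0.6402000188827515, 0.1160999983549118], [0.6207000017166138, 0.2443999946117401]]
[0.60164035 0.20134822 0.10270774]
0.005 57 [ 0.5686 -0.1262  0.0086] [ 0.5606 -0.1373] [0.07  0.055 0.006] ((0.5606186389923096, -0.14095692336559296), 0.0423748716711998)
0.02 101 [ 0.5721 -0.1198  0.0489] [ 0.5778 -0.1238] [0.023 0.023 0.06 ] ((0.5791308283805847, -0.12519961595535278), 0.01445036195218563)
0.104 236 [ 0.5801 -0.1264  0.1103] [ 0.5805 -0.1272] [0.034 0.034 0.009] ((0.5805453062057495, -0.12698018550872803), 0.01780865713953972)
table z -0.00014394902791425856
rect ((0.54814612865448, 0.1674804389476776), (0.17166124284267426, 0.13233333826065063), 8.811752319335938) [[0.45320001244544983, 0.21969999372959137], [0.47350001335144043, 0.08889999985694885], [0.6431000232696533, 0.1151999980211258], [0.6227999925613403, 0.2460000067949295]]
[0.60218017 0.20134477 0.10083546]
0.005 86 [ 0.5623 -0.1385  0.0088] [ 0.5613 -0.1369] [0.07  0.056 0.007] ((0.5572066307067871, -0.13842818140983582), 0.03931879252195358)
0.02 287 [ 0.5727 -0.1311  0.052 ] [ 0.5775 -0.127 ] [0.021 0.029 0.064] ((0.5807480812072754, -0.1268334835767746), 0.01468401588499546)
0.104 198 [ 0.5801 -0.1276  0.1095] [ 0.5811 -0.1266] [0.035 0.033 0.008] ((0.5816404223442078, -0.12695828080177307), 0.01872105710208416)
```

```bash
cat >> h.py <<'E'
C=np.array([0.5467,0.1672]);YAW=np.radians(8.8)
sx=-np.array([np.cos(YAW),np.sin(YAW)]);sy=np.array([-sx[1],sx[0]])
def seat(x,y,z): return np.r_[C+x*sx+y*sy,.048+z]
PIV=C-.035*sx+.042*sy
def knob(th,z,r=.072):
    d=-sy*np.cos(th)-sx*np.sin(th);return np.r_[PIV+r*d,z],np.degrees(np.arctan2(d[1],d[0]))
E
python3 - <<'E'
from h import *
print(PIV,[ (robot.ik(knob(t,.13)[0],Rd(knob(t,.13)[1]))) for t in(.34,1.55)], knob(.34,.1))
robot.move_gripper(0.37)
p,a=knob(.34,.135); robot.goto(p,Rd(a)); robot.servo_line(knob(.34,.084)[0],speed=.08)
print(robot.read_t(),robot.read_position(),robot.read_force())
for t in np.linspace(.34,1.56,8)[1:]:
    p,a=knob(t,.084);robot.servo_line(p,Rd(a),speed=.08)
    print(robot.read_t(),np.round(robot.read_force(),2))
p,a=knob(1.50,.084);robot.servo_line(p,Rd(a),speed=.05)
robot.servo_line(p+[0,0,.1],speed=.15)
print(robot.read_t())
grab('top','t2');grab('side','s2')
E
```

```text
[0.5877134  0.13104891] [array([ 36.16756724,  19.54192749, -10.06000087,   0.        ,
       -60.39807165, 133.15186772]), array([ 28.82595496,  23.0729262 ,  -4.631863  ,   0.        ,
       -62.29521081,  71.1655868 ])] (array([0.6010574 , 0.20180156, 0.1       ]), np.float64(79.319434965552))
5.3667 [0.60139031 0.20191875 0.08427483] [0.30259898 0.36039303 1.15362052]
5.6917 [-0.44  0.   -0.76]
6.0167 [ 0.13  0.45 -0.2 ]
6.3417 [-0.56  0.56 -0.62]
6.6667 [-0.76 -0.3  -0.57]
6.9917 [0.3  0.43 0.61]
7.3167 [-0.41 -0.44 -0.55]
7.6417 [ 0.3  -0.86  0.34]
8.7083
```

View pics/s2.png

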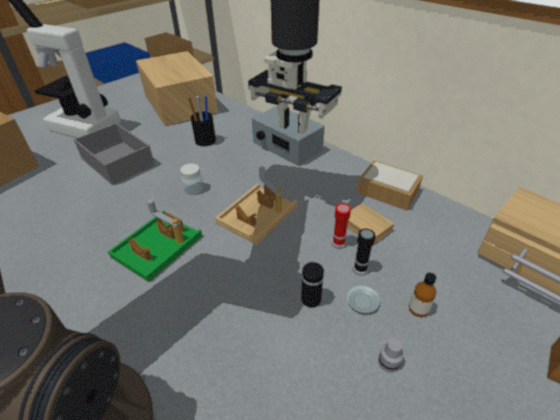

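```bash
python3 - <<'E'
from h import *
print(robot.read_position())
for n in('side','top'):
  print(n,proj(n,np.array([knob(t,.1)[0] for t in(1.3,1.45,1.6)])).round())
  t=np.load(f'/tmp/{n[0]}2.npz');P=cloud(n,t['d']).reshape(-1,3)
  for lo,hi in((.097,.11),(.068,.078)):
    s=(abs(P[:,2]-(lo+hi)/2)<(hi-lo)/2)&(np.hypot(P[:,0]-PIV[0],P[:,1]-PIV[1])<.09)
    print(lo,s.sum(),P[s].mean(0))
t=np.load('/tmp/s2.npz');cv2.imwrite('pics/s2c.png',cv2.resize(t['im'][170:250,210:330,::-1],None,fx=6,fy=6))
E
```

```text
[0.65712524 0.14681258 0.18242673]
side [[288. 167.]
 [292. 168.]
 [295. 169.]]
0.097 29 [0.60241365 0.20138261 0.1018295 ]
0.068 131 [0.59369894 0.1630088  0.07245167]
top [[223. 139.]
 [228. 137.]
 [233. 136.]]
0.097 52 [0.60185918 0.20145818 0.1028968 ]
0.068 217 [0.59346678 0.16186736 0.07342076]
```

View pics/s2c.png

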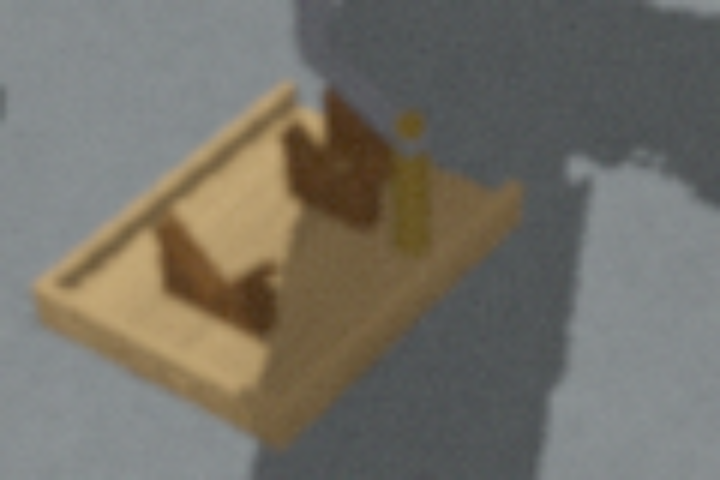

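View pics/t2.png

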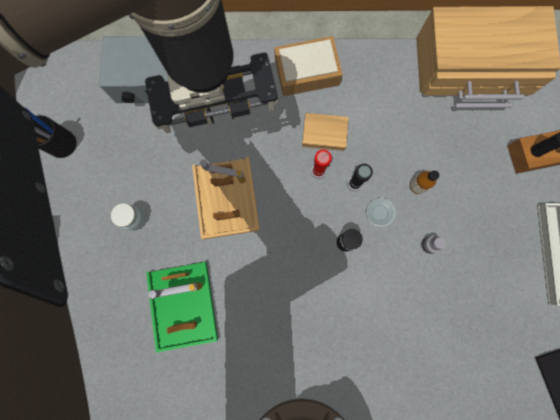

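```bash
python3 - <<'E'
from h import *
print(robot.read_t(),robot.read_grip_width())
im,d,pose=grab('wrist','w3')
T=CI['wrist']['T_tool_cam']
f,cx,cy=K('wrist')
for tag in('w1','w3'):
    d=np.load(f'/tmp/{tag}.npz')['d'];v,u=np.mgrid[0:420,0:560]
    Q=np.stack([(u-cx)/f*d,(v-cy)/f*d,d],-1)@T[:3,:3].T+T[:3,3]
    for p in [(170,265),(180,265),(185,280),(185,350),(150,300),(60,300),(380,265),(388,280),(388,350),(410,300)]:print(tag,p,Q[p[1],p[0]].round(4))
E
```

```text
8.8083 0.3701014721640611
w1 (170, 265) [ 0.0095 -0.049  -0.0395]
w1 (180, 265) [ 0.0081 -0.0455 -0.0367]
w1 (185, 280) [ 0.0026 -0.0428 -0.0402]
w1 (185, 350) [-0.2959 -0.1526  0.2988]
w1 (150, 300) [ 0.0095 -0.0477 -0.0687]
w1 (60, 300) [ 0.0368 -0.0488 -0.1147]
w1 (380, 265) [ 0.0056  0.0449 -0.0312]
w1 (388, 280) [ 0.0046  0.0452 -0.044 ]
w1 (388, 350) [-0.2959  0.1617  0.299 ]
w1 (410, 300) [ 0.0089  0.0466 -0.0675]
w3 (170, 265) [-0.0954 -0.123   0.1807]
w3 (180, 265) [-0.0853 -0.1056  0.1594]
w3 (185, 280) [ 0.037  -0.0235 -0.1057]
w3 (185, 350) [ 0.0269 -0.0209 -0.1189]
w3 (150, 300) [ 0.0382 -0.028  -0.117 ]
w3 (60, 300) [ 0.0375 -0.0481 -0.1159]
w3 (380, 265) [-0.0954  0.1048  0.181 ]
w3 (388, 280) [ 0.0373  0.0259 -0.1062]
w3 (388, 350) [ 0.0271  0.0234 -0.1191]
w3 (410, 300) [ 0.0368  0.0286 -0.1146]
```

View pics/w3.png

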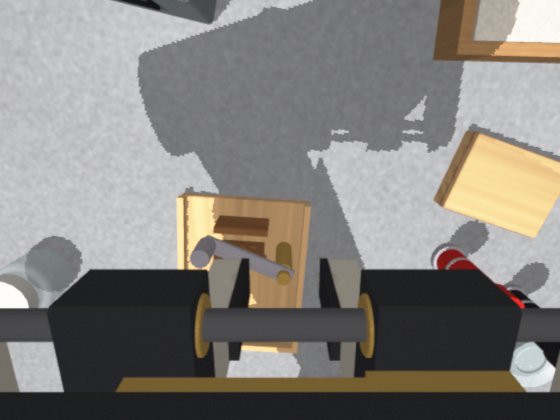

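```bash
python3 - <<'E'
from h import *
p=robot.read_position();R=robot.read_tcp_rot()
pts=np.array([p+R@np.array([0,y,z]) for z in(0,-.019,-.035,-.05) for y in(-.02,.02)])
for n in('side','top'):
    print(proj(n,pts).round())
    t=np.load(f'/tmp/{n[0]}2.npz');im=t['im'].copy()
    for q in proj(n,pts): cv2.circle(im,tuple(int(a) for a in q.round()),0,(255,0,255),-1)
    c=proj(n,p)[0].astype(int);cv2.imwrite(f'pics/f_{n}.png',cv2.resize(im[max(0,c[1]-60):c[1]+30,c[0]-60:c[0]+60,::-1],None,fx=6,fy=6,interpolation=cv2.INTER_NEAREST))
    P=cloud(n,t['d']).reshape(-1,3);Q=(P-p)@R
    s=(abs(Q[:,0])<.02)&(abs(Q[:,1])<.06)&(Q[:,2]>-.12)&(Q[:,2]<.03)
    h,e=np.histogram(Q[s][:,2],bins=np.arange(-.12,.031,.01));print(h,e[:-1].round(2))
E
```

```text
[[286. 137.]
 [300. 142.]
 [286. 130.]
 [301. 135.]
 [286. 124.]
 [301. 128.]
 [286. 118.]
 [301. 123.]]
[62 36 30 56 99 93 83 85 71  8  0  0  0  0  0] [-0.12 -0.11 -0.1  -0.09 -0.08 -0.07 -0.06 -0.05 -0.04 -0.03 -0.02 -0.01
 -0.    0.01  0.02]
[[213. 124.]
 [234. 120.]
 [211. 120.]
 [233. 116.]
 [210. 117.]
 [232. 112.]
 [208. 113.]
 [230. 108.]]
[241   0   2   4  14   3  13  24  23   1   0   0   0   0   0] [-0.12 -0.11 -0.1  -0.09 -0.08 -0.07 -0.06 -0.05 -0.04 -0.03 -0.02 -0.01
 -0.    0.01  0.02]
```

View pics/f_side.png

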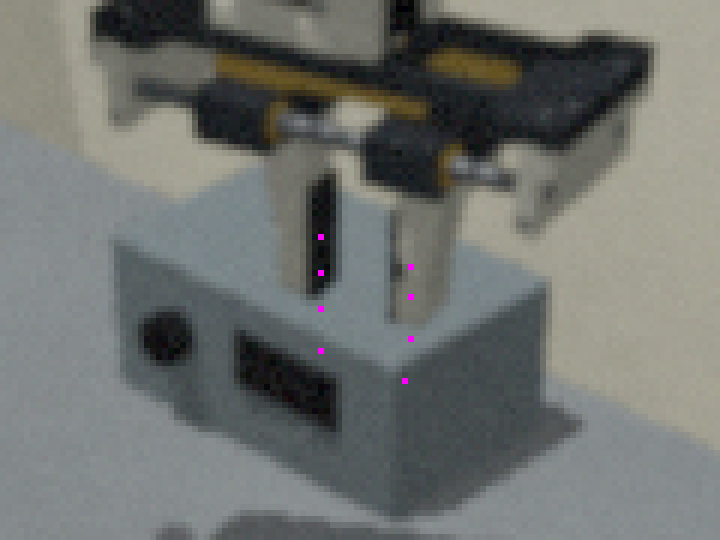

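```bash
python3 - <<'E'
from h import *
for tag,n in(('s2','side'),('t2','top'),('w3','wrist')):
    t=np.load(f'/tmp/{tag}.npz');p,R=t['p'],t['R'];Q=(cloud(n,t['d'],(p,R)).reshape(-1,3)-p)@R
    s=(abs(Q[:,0])<.03)&(abs(Q[:,1])<.06)&(Q[:,2]>-.06)&(Q[:,2]<.03);q=Q[s]
    print(n,s.sum(),'zmax',np.sort(q[:,2])[-12:].round(4),'x',np.percentile(q[:,0],[2,50,98]).round(4),'y-',np.percentile(q[q[:,1]<0,1],[2,50,98]).round(4),'y+',np.percentile(q[q[:,1]>0,1],[2,50,98]).round(4))
E
```

```text
side 247 zmax [-0.0308 -0.0306 -0.0306 -0.03   -0.0298 -0.0296 -0.0292 -0.0291 -0.029
 -0.0287 -0.0286 -0.0286] x [-0.0114 -0.0077  0.0102] y- [-0.0329 -0.0198 -0.0158] y+ [0.0172 0.0284 0.034 ]
top 61 zmax [-0.0347 -0.0344 -0.0334 -0.0333 -0.0331 -0.0329 -0.0321 -0.031  -0.0309
 -0.0303 -0.0298 -0.0287] x [-0.0122 -0.0103  0.0062] y- [-0.0291 -0.0198 -0.0157] y+ [0.0173 0.0242 0.0312]
wrist 2683 zmax [-0.0294 -0.0293 -0.0293 -0.0292 -0.0292 -0.0292 -0.0292 -0.029  -0.0289
 -0.0288 -0.0286 -0.0279] x [-0.0069  0.0092  0.0103] y- [-0.0303 -0.0208 -0.0153] y+ [0.0171 0.0227 0.032 ]
```

```bash
cat >> h.py <<'E'
OFF=0.0297   # true finger tips lie this far behind the reported TCP (seen in all three cameras)
def cmd(tip,R): return np.asarray(tip)+OFF*R[:,2]
def goto(tip,R): robot.goto(cmd(tip,R),R)
def line(tip,R,speed=.1): robot.servo_line(cmd(tip,R),R,speed=speed)
E
python3 - <<'E'
from h import *
p,a=knob(.34,.135); R=Rd(a); goto(p,R); line(knob(.34,.084)[0],R,.08)
print(robot.read_t(),np.round(robot.read_force(),2))
for t in np.linspace(.34,1.58,7)[1:]:
    p,a=knob(t,.084);line(p,Rd(a),.08)
    print(robot.read_t(),np.round(robot.read_force(),2))
p,a=knob(1.53,.084);line(p,Rd(a),.05)
line(p+[0,0,.1],Rd(a),.15)
print(robot.read_t())
grab('top','t4');grab('side','s4')
for n in('side','top'):
  t=np.load(f'/tmp/{n[0]}4.npz');P=cloud(n,t['d']).reshape(-1,3)
  for lo,hi in((.093,.11),(.068,.078)):
    s=(abs(P[:,2]-(lo+hi)/2)<(hi-lo)/2)&(np.hypot(P[:,0]-PIV[0],P[:,1]-PIV[1])<.09)
    print(lo,s.sum(),P[s].mean(0))
E
```

```text
10.625 [ 0.8  -0.06  0.37]
10.9833 [-0.48  1.11 -0.51]
11.3417 [0.48 0.97 0.09]
11.7 [-1.35 -0.85  0.37]
12.0583 [-0.79 -0.12  0.06]
12.4167 [0.69 0.42 0.25]
12.775 [-0.18  0.02  0.25]
13.8417
0.093 36 [0.65762998 0.14800704 0.10063788]
0.068 126 [0.62131154 0.13816201 0.07257581]
0.093 56 [0.656773   0.14796625 0.10161164]
0.068 208 [0.61888657 0.13884508 0.07320441]
```

View pics/t4.png

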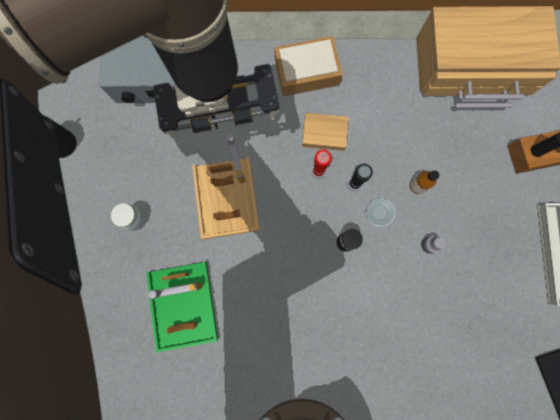

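```bash
cat >> h.py <<'E'
AL=np.radians(42);GH=.066
TUBE=np.array([.581,-.127])
def Rgrasp(az=0.):
    a=np.radians(az);h=np.array([np.cos(a),np.sin(a),0]);u=np.array([0,0,1.])
    z=np.cos(AL)*h-np.sin(AL)*u;x=np.sin(AL)*h+np.cos(AL)*u;return np.c_[x,np.cross(z,x),z]
def Rplace():
    t=np.r_[sx,0];u=np.array([0,0,1.])
    z=-np.sin(AL)*t-np.cos(AL)*u;x=np.cos(AL)*t-np.sin(AL)*u;return np.c_[x,np.cross(z,x),z]
def tipg(g,R): return np.asarray(g)+.019*R[:,2]   # tip position from grasp point
E
python3 - <<'E'
from h import *
R=Rgrasp(0);g=np.r_[TUBE,GH]
def ik(g,R): 
    q=robot.ik(cmd(tipg(g,R),R),R); return None if q is None else q.round(1)
for az in(-10,0,10):
    R=Rgrasp(az);print(az,'g',ik(g,R),'pre',ik(g-.12*R[:,2],R),'pre2',ik(g-.12*R[:,2]+[0,0,.1],R),'lift',ik(g+[0,0,.2],R))
Rp=Rplace();gp=seat(GH-.055,0,0);print('place',ik(gp,Rp),ik(gp+[0,0,.1],Rp),ik(gp+[0,0,.18],Rp),'retreat',ik(gp-.1*Rp[:,2],Rp))
E
```

```text
-10 g [ -31.    16.3  -36.7 -119.7  -17.8 -134.7] pre None pre2 None lift None
0 g [ -26.2   16.2  -31.6  -97.6  -19.3 -153.8] pre None pre2 None lift None
10 g [ -26.4   17.4  -28.8  -86.   -26.2 -158.2] pre None pre2 [ -8.8 -10.7 -35.9 -38.  -22.9 138.6] lift [ -0.7  -4.7 -32.  -28.  -17.1 124.1]
place [  -5.3   16.3  -46.  -144.4  -16.3   66.1] None None retreat None
```

```bash
cat > scan.py <<'E'
from h import *
import h,time
t0=time.time()
def ik(g,R): 
    q=robot.ik(cmd(tipg(g,R),R),R); return q
GHa={15:.055,20:.057,25:.06,30:.06,35:.062,40:.065,45:.068,50:.07,55:.072,60:.073}
F=np.diag([-1,-1,1.])
for al in GHa:
    h.AL=np.radians(al);gh=GHa[al];g=np.r_[TUBE,gh]
    Rp=Rplace();gp=seat(gh-.055,0,0)
    pl=[[(ik(gp+[0,0,dz],Rp@f) is not None) for dz in(0,.04,.08,.12)] for f in(np.eye(3),F)]
    print(al,'place',np.array(pl).astype(int).tolist())
    for az in range(-180,180,20):
        R=Rgrasp(az);r=[[ik(p,R@f) is not None for p in(g,g+[0,0,.04],g+[0,0,.08],g+[0,0,.12],g-.06*R[:,2],g-.12*R[:,2])] for f in(np.eye(3),F)]
        if np.any(np.array(r)[:,0]): print('   ',az,np.array(r).astype(int).tolist())
print(time.time()-t0)
E
python3 scan.py
```

```text
15 place [[1, 1, 1, 1], [1, 1, 1, 1]]
    -180 [[1, 1, 1, 1, 1, 1], [1, 1, 1, 1, 1, 1]]
    -160 [[1, 1, 1, 1, 1, 1], [1, 1, 1, 1, 1, 1]]
    -140 [[1, 1, 1, 1, 1, 1], [1, 1, 1, 1, 1, 1]]
    -120 [[1, 1, 1, 1, 1, 1], [1, 1, 1, 1, 1, 1]]
    -100 [[1, 1, 1, 1, 1, 1], [1, 1, 1, 1, 1, 1]]
    -80 [[1, 1, 1, 1, 1, 1], [1, 1, 1, 1, 1, 1]]
    0 [[1, 1, 1, 1, 1, 1], [1, 1, 1, 1, 1, 1]]
    20 [[1, 1, 1, 1, 1, 1], [1, 1, 1, 1, 1, 1]]
    40 [[1, 1, 1, 1, 1, 1], [1, 1, 1, 1, 1, 1]]
    60 [[1, 1, 1, 1, 1, 1], [1, 1, 1, 1, 1, 1]]
    80 [[1, 1, 1, 1, 1, 1], [1, 1, 1, 1, 1, 1]]
    100 [[1, 1, 1, 1, 1, 1], [1, 1, 1, 1, 1, 1]]
    120 [[1, 1, 1, 1, 1, 1], [1, 1, 1, 1, 1, 1]]
    140 [[1, 1, 1, 1, 1, 1], [1, 1, 1, 1, 1, 1]]
    160 [[1, 1, 1, 1, 1, 0], [1, 1, 1, 1, 1, 0]]
20 place [[0, 0, 1, 1], [0, 0, 1, 1]]
    -180 [[1, 1, 1, 1, 1, 1], [1, 1, 1, 1, 1, 1]]
    -160 [[1, 1, 1, 1, 1, 1], [1, 1, 1, 1, 1, 1]]
    -140 [[1, 1, 1, 1, 1, 1], [1, 1, 1, 1, 1, 1]]
    -120 [[1, 1, 1, 1, 1, 1], [1, 1, 1, 1, 1, 1]]
    -100 [[1, 1, 1, 1, 1, 1], [1, 1, 1, 1, 1, 1]]
    -80 [[1, 1, 1, 1, 1, 1], [1, 1, 1, 1
[... 5993 characters left out ...]
-160 [[1, 1, 1, 1, 1, 1], [1, 1, 1, 1, 1, 1]]
    -140 [[1, 1, 1, 1, 1, 1], [1, 1, 1, 1, 1, 1]]
    -120 [[1, 1, 1, 1, 1, 1], [1, 1, 1, 1, 1, 1]]
    -100 [[1, 1, 1, 1, 1, 1], [1, 1, 1, 1, 1, 1]]
    -80 [[1, 1, 1, 1, 1, 1], [1, 1, 1, 1, 1, 1]]
    -60 [[1, 1, 1, 1, 1, 1], [1, 1, 1, 1, 1, 1]]
    20 [[1, 1, 1, 1, 1, 1], [1, 1, 1, 1, 1, 1]]
    40 [[1, 1, 1, 1, 1, 1], [1, 1, 1, 1, 1, 1]]
    60 [[1, 0, 0, 0, 0, 0], [1, 1, 1, 1, 1, 1]]
    80 [[1, 1, 1, 1, 1, 1], [1, 1, 1, 1, 1, 1]]
    100 [[1, 1, 1, 1, 1, 1], [1, 1, 1, 1, 1, 1]]
    120 [[1, 1, 1, 1, 1, 1], [1, 1, 1, 1, 1, 1]]
    140 [[1, 1, 1, 1, 1, 1], [1, 1, 1, 1, 1, 1]]
    160 [[1, 1, 1, 1, 1, 1], [1, 1, 1, 1, 1, 1]]
19.573731660842896
```

```bash
cat > scan2.py <<'E'
from h import *
from scipy.spatial.transform import Rotation as Ro
import h
GHa={20:.057,30:.06,40:.065,45:.067,50:.07,55:.072,60:.073}
F=np.diag([-1,-1,1.])
def ik(g,R): return robot.ik(cmd(tipg(g,R),R),R)
for al in GHa:
    h.AL=np.radians(al);gh=GHa[al];gp=seat(gh-.055,0,0)
    for rho in range(-40,41,10):
        Rp=Ro.from_rotvec(np.radians(rho)*np.r_[sx,0]).as_matrix()@Rplace()
        for k,f in enumerate((np.eye(3),F)):
            qs=[ik(gp+[0,0,dz],Rp@f) for dz in(0,.03,.06,.1)]
            ok=[q is not None for q in qs]
            if all(ok):
                step=np.abs(np.diff(qs,axis=0)).max()
                print(al,rho,k,'z',Rp[:,2].round(2),qs[0].round(0),'maxstep',step.round(0))
E
python3 scan2.py
```

```text
20 -40 0 z [ 0.25  0.65 -0.72] [  3.  23. -21. -63. -46. -45.] maxstep 6.0
20 -40 1 z [ 0.25  0.65 -0.72] [  3.  23. -21. -63. -46. 135.] maxstep 6.0
20 -30 0 z [ 0.27  0.52 -0.81] [ 13.  19. -24. -53. -34. -58.] maxstep 6.0
20 -30 1 z [ 0.27  0.52 -0.81] [ 13.  19. -24. -53. -34. 122.] maxstep 6.0
20 -20 0 z [ 0.29  0.37 -0.88] [ 25.  17. -30. -35. -22. -80.] maxstep 6.0
20 -20 1 z [ 0.29  0.37 -0.88] [ 25.  17. -30. -35. -22. 100.] maxstep 6.0
20 20 1 z [ 0.39 -0.27 -0.88] [ 35.  18. -58.  84. -26. -13.] maxstep 13.0
20 30 1 z [ 0.41 -0.41 -0.81] [ 44.  22. -56.  75. -37. -11.] maxstep 8.0
20 40 1 z [ 0.43 -0.54 -0.72] [ 50.  27. -53.  69. -47.  -9.] maxstep 6.0
30 -40 0 z [ 0.41  0.63 -0.66] [ -2.  22. -26. -77. -41. -29.] maxstep 8.0
30 -40 1 z [ 0.41  0.63 -0.66] [ -2.  22. -26. -77. -41. 151.] maxstep 8.0
30 -30 0 z [ 0.43  0.5  -0.75] [  8.  18. -28. -68. -28. -40.] maxstep 10.0
30 -30 1 z [ 0.43  0.5  -0.75] [  8.  18. -28. -68. -28. 140.] maxstep 10.0
30 -20 0 z [ 0.45  0.37 -0.81] [ 24.  15. -33. -49. -12. -65.] maxstep 14.0
30 -20 1 z [ 0.45  0.37 -0.81] [ 24.  15. -33. -4
[... 868 characters left out ...]
   36.  -47. -120.  -61.   38.] maxstep 14.0
55 -30 0 z [ 0.77  0.41 -0.5 ] [ -22.   33.  -50. -126.  -56.   48.] maxstep 17.0
55 -30 1 z [ 0.77  0.41 -0.5 ] [ -22.   33.  -50. -126.  -56. -132.] maxstep 17.0
55 -20 0 z [ 0.78  0.32 -0.54] [ -20.   31.  -54. -135.  -53.   61.] maxstep 20.0
55 -20 1 z [ 0.78  0.32 -0.54] [ -20.   31.  -54. -135.  -53. -119.] maxstep 20.0
60 -40 0 z [ 0.81  0.45 -0.38] [ -27.   45.  -52. -126.  -72.   52.] maxstep 14.0
60 -40 1 z [ 0.81  0.45 -0.38] [ -27.   45.  -52. -126.  -72. -128.] maxstep 14.0
60 -30 0 z [ 0.82  0.38 -0.43] [ -26.   43.  -56. -132.  -70.   63.] maxstep 16.0
60 -30 1 z [ 0.82  0.38 -0.43] [ -26.   43.  -56. -132.  -70. -117.] maxstep 16.0
```

```bash
python3 - <<'E'
from h import *
import h
h.AL=np.radians(15)
F=np.diag([-1,-1,1.])
print(robot.read_qpos())
def ik(g,R): 
    q=robot.ik(cmd(tipg(g,R),R),R); return None if q is None else q.round(0)
R=Rd(0);print('pick',ik([.581,-.127,.102],R),ik([.535,.045,.102],R))
for az in(0,10,20,30,40,60):
    R=Rgrasp(az);g=np.array([.535,.045,.07]);print(az,'re',ik(g,R),ik(g-.1*R[:,2],R),'up',ik(g+[0,0,.12],R))
Rp=Rplace();gp=seat(.015,0,0)
for dz in(0,.05,.1,.15):print('place',ik(gp+[0,0,dz],Rp),ik(gp+[0,0,dz],Rp@F))
E
```

```text
[ 2.89456691e+01  2.21196711e+01 -2.96281223e+00 -2.11919152e-02
 -6.50503743e+01  7.21908572e+01]
pick [  6.  21. -20.   0. -49.  84.] [ 26.  16. -27.   0. -47.  64.]
0 re None None up None
10 re None None up [ -40.   18.  -57. -126.  -65. -103.]
20 re [ -44.   51.  -52. -119.  -81.  -79.] [ -59.   52.  -56. -105.  -79.  -72.] up [ -38.   16.  -48. -112.  -63. -115.]
30 re [ -41.   43.  -43. -108.  -74.  -94.] [-53.  39. -46. -95. -74. -96.] up [ -37.   17.  -41. -102.  -65. -123.]
40 re [ -38.   40.  -35.  -98.  -72. -105.] [ -49.   36.  -37.  -87.  -75. -108.] up [ -35.   19.  -34.  -93.  -69. -129.]
60 re [ -31.   40.  -21.  -81.  -78. -119.] [ -40.   37.  -20.  -73.  -83. -122.] up [ -30.   25.  -21.  -79.  -80. -135.]
place [  37.   15.  -54.   42.  -11. -158.] [ 37.  15. -54.  42. -11.  22.]
place [  41.   11.  -45.   21.  -23. -142.] [ 41.  11. -45.  21. -23.  38.]
place [  42.    7.  -40.   16.  -32. -136.] [ 42.   7. -40.  16. -32.  44.]
place [  43.    4.  -35.   13.  -40. -133.] [ 43.   4. -35.  13. -40.  47.]
```

```bash
python3 - <<'E'
from h import *
import h
h.AL=np.radians(15)
def ik(g,R): 
    q=robot.ik(cmd(tipg(g,R),R),R); return None if q is None else q.round(0)
for az in(-130,-110,-100,-90,-80,-70,-60,-40):
    R=Rgrasp(az);g=np.array([.64,.285,.07]);print(az,'re',ik(g,R),ik(g-.1*R[:,2],R),'up',ik(g+[0,0,.12],R))
t=np.load('/tmp/top0.npz');P=cloud('top',t['d'])
# heights map: things above 20mm near left area
for (x0,x1,y0,y1) in((.5,.9,.16,.46),):
    m=(P[...,0]>x0)&(P[...,0]<x1)&(P[...,1]>y0)&(P[...,1]<y1)
    for y in np.arange(.16,.46,.03):
        k=m&(abs(P[...,1]-y-.015)<.015)&(P[...,2]>.03);
        if k.any(): print(y.round(2),'xmin of h>30mm beyond .66', P[k&(P[...,0]>.66)][:,0].min() if (k&(P[...,0]>.66)).any() else None,'zmax',P[k][:,2].max().round(3))
k=(abs(P[...,0]-.65)<.2)&(abs(P[...,1]+.05)<.2)&(P[...,2]>.04)
for n,(u,v) in dict(red=(322,160),bottle=(425,183)).items(): pass
E
```

```text
-130 re [  43.   75.   47.   10. -136.  -81.] None up [  43.   69.   47.   11. -143.  -79.]
-110 re [  49.   69.   27.   23. -120.  -72.] [  51.   79.   52.   26. -135.  -66.] up [  49.   62.   27.   25. -126.  -69.]
-100 re [  52.   65.   17.   29. -112.  -71.] [  55.   72.   36.   30. -124.  -65.] up [  52.   58.   17.   31. -118.  -66.]
-90 re [  55.   62.    7.   35. -104.  -70.] [  58.   66.   22.   34. -114.  -66.] up [  54.   54.    7.   37. -110.  -65.]
-80 re [ 57.  58.  -4.  42. -96. -71.] [  61.   61.    8.   38. -104.  -67.] up [  57.   50.   -4.   43. -102.  -66.]
-70 re [ 58.  55. -14.  49. -88. -74.] [ 64.  57.  -4.  44. -96. -70.] up [ 58.  47. -14.  49. -94. -67.]
-60 re [ 59.  52. -25.  58. -82. -78.] [ 67.  52. -17.  51. -88. -73.] up [ 59.  43. -24.  57. -87. -69.]
-40 re [ 55.  45. -43.  84. -75. -89.] [ 68.  44. -41.  71. -77. -85.] up [ 56.  35. -42.  80. -77. -77.]
0.16 xmin of h>30mm beyond .66 None zmax 0.076
0.19 xmin of h>30mm beyond .66 None zmax 0.106
0.22 xmin of h>30mm beyond .66 0.7773555082035293 zmax 0.094
0.25 xmin of h>30mm beyond .66 0.775270450809576 zmax 0.094
0.28 xmin of h>30mm beyond .66 0.7746770616584879 zmax 0.094
0.31 xmin of h>30mm beyond .66 0.7753748121483979 zmax 0.094
0.34 xmin of h>30mm beyond .66 0.775876087040888 zmax 0.095
0.37 xmin of h>30mm beyond .66 0.7638153138604531 zmax 0.094
0.4 xmin of h>30mm beyond .66 0.7646776598285463 zmax 0.096
0.43 xmin of h>30mm beyond .66 0.778409970481906 zmax 0.094
```

```bash
python3 - <<'E'
from h import *
import h
def ik(g,R): 
    q=robot.ik(cmd(tipg(g,R),R),R); return None if q is None else q.round(0)
L=np.array([.465,.03])
for al in(10,13,16):
  h.AL=np.radians(al)
  for az in(-110,-100,-90,-80,-70):
    R=Rgrasp(az);g=np.r_[L,.073];print(al,az,'re',ik(g,R),'pre',ik(g-.1*R[:,2],R),'up',ik(g+[0,0,.1],R))
  Rp=Rplace()
  for dz in(0,.02,.05,.1):print('  place',ik(seat(.018,0,dz),Rp))
t=np.load('/tmp/top0.npz');P=cloud('top',t['d'])
for n,c,r in(('red',(.61,-.046),.03),('can',(.446,-.096),.03),('bottle',(.565,-.258),.03),('obj',(.444,-.28),.03)):
    k=(np.hypot(P[...,0]-c[0],P[...,1]-c[1])<r)&(P[...,2]>.05);q=P[k];print(n,(q.min(0)/2+q.max(0)/2).round(3),np.ptp(q,axis=0).round(3))
E
```

```text
10 -110 re [ 47.  52. -23.  23. -93. -84.] pre [  50.   55.  -10.   20. -103.  -81.] up [  46.   44.  -24.   24. -101.  -81.]
10 -100 re [ 51.  51. -31.  29. -87. -86.] pre [ 55.  52. -19.  25. -97. -82.] up [ 51.  41. -31.  29. -95. -82.]
10 -90 re [ 55.  49. -39.  35. -82. -89.] pre [ 60.  50. -28.  29. -91. -84.] up [ 55.  39. -39.  35. -90. -83.]
10 -80 re [ 58.  47. -47.  43. -77. -93.] pre [ 66.  48. -37.  34. -84. -87.] up [ 58.  36. -47.  41. -85. -86.]
10 -70 re [ 60.  46. -56.  52. -73. -99.] pre [ 71.  45. -47.  39. -78. -92.] up [ 61.  34. -56.  49. -80. -90.]
  place [  41.   17.  -42.   13.  -23. -134.]
  place [  41.   15.  -40.   12.  -27. -132.]
  place [  41.   13.  -38.   10.  -32. -130.]
  place [  41.    9.  -34.    8.  -39. -128.]
13 -110 re [ 46.  51. -24.  23. -91. -84.] pre [  50.   53.  -11.   20. -102.  -81.] up [ 46.  42. -24.  23. -99. -80.]
13 -100 re [ 51.  49. -31.  29. -86. -85.] pre [ 55.  50. -20.  24. -95. -82.] up [ 51.  40. -31.  29. -94. -81.]
13 -90 re [ 54.  47. -39.  35. -80. -88.] pre [ 60.  48. -29.  29. -89. -83.] up [ 54.  37. -39.  35. -
[... 634 characters left out ...]
31.  28. -92. -80.]
16 -90 re [ 54.  45. -40.  35. -78. -87.] pre [ 60.  45. -29.  29. -87. -82.] up [ 54.  35. -39.  34. -87. -81.]
16 -80 re [ 57.  43. -48.  43. -73. -91.] pre [ 65.  43. -39.  34. -81. -85.] up [ 58.  33. -47.  41. -82. -83.]
16 -70 re [ 59.  41. -57.  53. -69. -97.] pre [ 71.  40. -48.  39. -75. -89.] up [ 60.  30. -56.  49. -77. -86.]
  place None
  place [  39.   13.  -53.   37.  -13. -155.]
  place [  41.   10.  -48.   25.  -20. -145.]
  place [  43.    6.  -42.   18.  -30. -139.]
red [ 0.61  -0.044  0.082] [0.034 0.033 0.063]
can [ 0.446 -0.1    0.076] [0.041 0.04  0.047]
bottle [ 0.574 -0.268  0.079] [0.038 0.036 0.058]
obj [ 0.44  -0.288  0.058] [0.024 0.024 0.016]
```

```bash
python3 - <<'E'
from h import *
t=np.load('/tmp/top0.npz');print('green post',onz('top',[(195,288),(152,294)],.073))
R=Rd(0);T=np.array([.5808,-.1268])
robot.move_gripper(.6)
goto(np.r_[T,.16],R); print(robot.read_t())
line(np.r_[T,.086],R,.08)
robot.move_gripper(0.0)
print(robot.read_t(),robot.read_grip_width()*88,np.round(robot.read_force(),2))
grab('side','s5')
E
```

```text
green post [[0.34738576 0.2153193  0.073     ]
 [0.3356223  0.30218709 0.073     ]]
15.6333
17.175 33.205490713588716 [-0.59 -0.02  1.2 ]
```

View pics/s5.png

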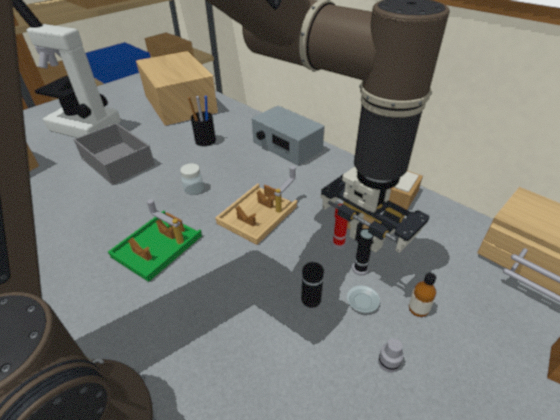

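```bash
python3 - <<'E'
from h import *
R=Rd(0);T=np.array([.5808,-.1268]);L=np.array([.47,.03])
line(np.r_[T,.226],R,.15)
print(robot.read_grip_width()*88,np.round(robot.read_force(),2))
line(np.r_[L,.226],R,.2)
line(np.r_[L,.105],R,.15)
line(np.r_[L,.087],R,.03)
f0=robot.read_force();print(robot.read_t(),f0)
line(np.r_[L,.0858],R,.02)
print(robot.read_force(),robot.read_position(),robot.read_grip_width()*88)
robot.dwell(.2)
robot.move_gripper(.6);robot.dwell(.1)
line(np.r_[L,.16],R,.12)
print(robot.read_t());grab('side','s6');grab('top','t6')
E
```

```text
33.56746109093171 [-0.06 -0.76 -2.13]
21.125 [ 0.05658713  0.45874639 -1.80337993]
[-0.37397593 -0.00624966  4.50391654] [0.4704535  0.03013607 0.05660448] 33.599739526527124
23.0333
```

View pics/s6.png

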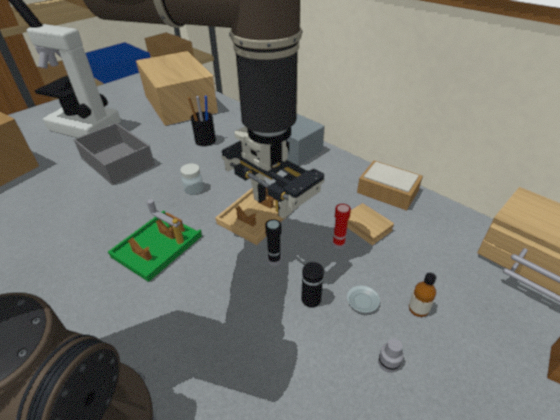

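```bash
python3 - <<'E'
from h import *
import h
t=np.load('/tmp/s6.npz');P=cloud('side',t['d']).reshape(-1,3)
s=np.hypot(P[:,0]-.47,P[:,1]-.03)<.04
for lo,hi in((.02,.08),(.1045,.118)):
    k=s&(P[:,2]>lo)&(P[:,2]<hi);q=P[k];print(lo,k.sum(),q.mean(0).round(4),(q.min(0)/2+q.max(0)/2).round(4),np.ptp(q,axis=0).round(3),cv2.minEnclosingCircle(q[:,:2].astype(np.float32)))
h.AL=np.radians(13)
Tb=np.array([.470,.030]);g=np.r_[Tb,.073];R=Rgrasp(-90)
robot.servo_line(robot.read_position()+[0,0,.1],speed=.25)
goto(tipg(g-.11*R[:,2]+[0,0,.13],R),R)
print(robot.read_t(),robot.read_qpos().round(1));grab('side','s7');grab('top','t7');grab('wrist','w7')
E
```

```text
0.02 254 [0.4647 0.0224 0.0511] [0.4687 0.0273 0.0501] [0.024 0.026 0.06 ] ((0.47000226378440857, 0.028722340241074562), 0.014378342777490616)
0.1045 178 [0.47   0.0284 0.1096] [0.4716 0.0296 0.1088] [0.035 0.034 0.009] ((0.47186267375946045, 0.02956615760922432), 0.018052242696285248)
25.7667 [  60.2   37.   -26.2   29.4 -100.4  -76.8]
```

View pics/s7.png

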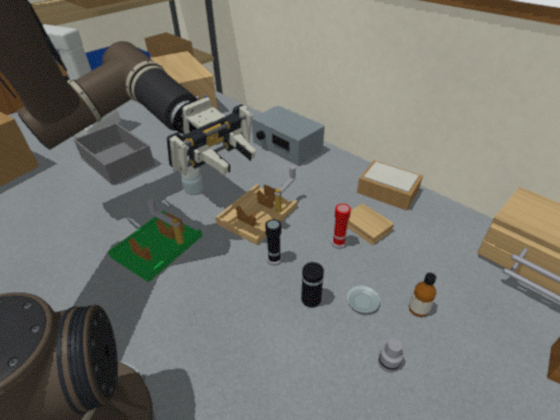

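View pics/t7.png

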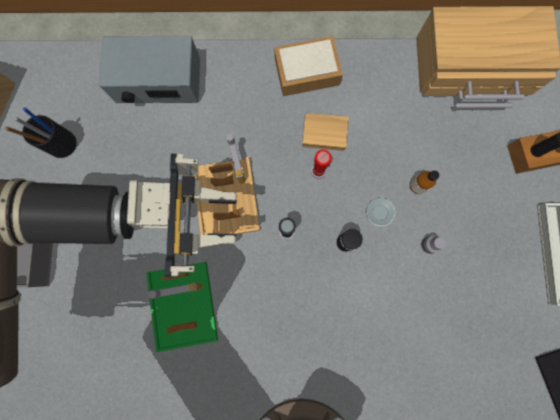

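```bash
python3 - <<'E'
from h import *
import h
h.AL=np.radians(13)
Tb=np.array([.4707,.0295]);g=np.r_[Tb,.073];R=Rgrasp(-90)
line(tipg(g-.11*R[:,2],R),R,.15)
print(robot.read_t(),np.round(robot.read_force(),2))
line(tipg(g-.03*R[:,2],R),R,.1)
print(np.round(robot.read_force(),2));grab('side','s8');grab('wrist','w8')
E
```

```text
26.9333 [ 0.24 -0.4   0.61]
[ 0.71  0.07 -0.16]
```

View pics/s8.png

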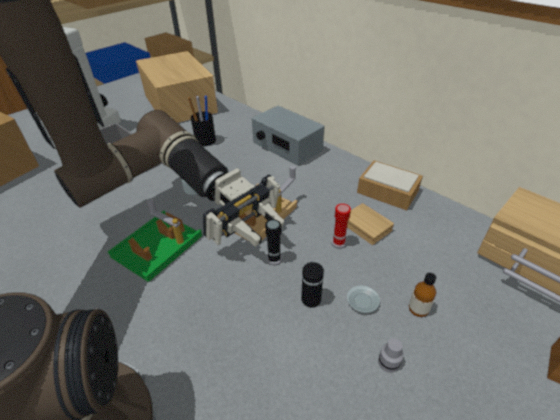

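View pics/w8.png

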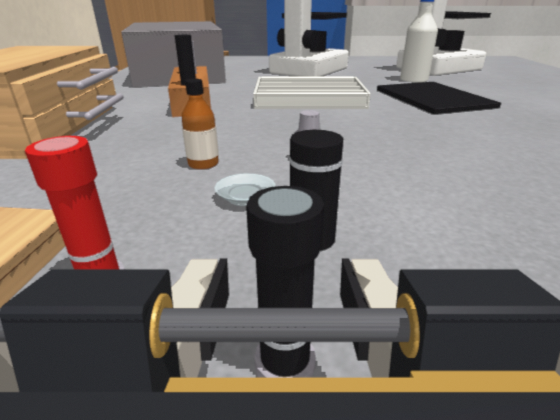

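```bash
python3 - <<'E'
from h import *
import h
h.AL=np.radians(13)
Tb=np.array([.4707,.0295]);g=np.r_[Tb,.073];R=Rgrasp(-90)
line(tipg(g,R),R,.06)
robot.move_gripper(0)
print(robot.read_t(),robot.read_grip_width()*88,np.round(robot.read_force(),2))
line(tipg(g+[0,0,.10],R),R,.12)
print(robot.read_t(),robot.read_grip_width()*88,np.round(robot.read_force(),2))
grab('side','s9');grab('wrist','w9')
E
```

```text
29.1667 28.286014667644434 [-0.33  0.69 -1.06]
30.15 28.385719689472378 [ 0.36  0.17 -3.28]
```

View pics/s9.png

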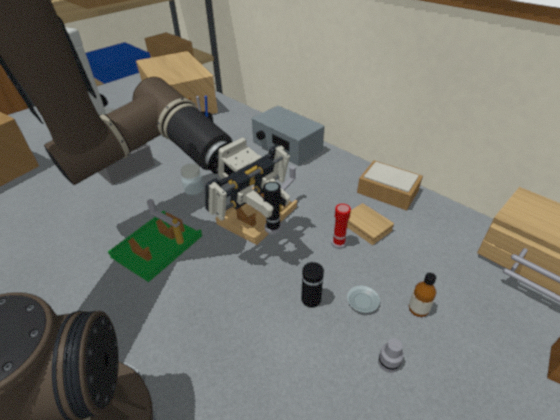

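View pics/w9.png

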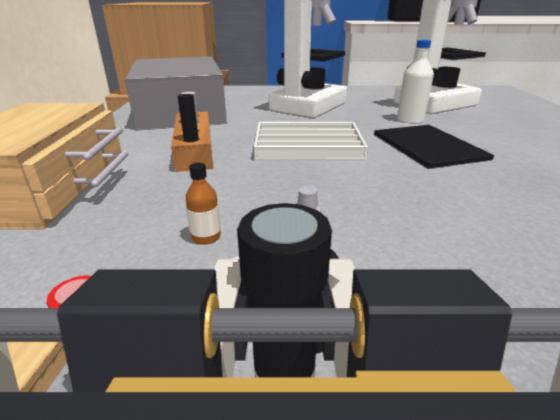

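```bash
python3 - <<'E'
from h import *
import h
h.AL=np.radians(13)
Tb=np.array([.4707,.0295]);g=np.r_[Tb,.073];R=Rgrasp(-90);Rp=Rplace()
line(tipg(g+[0,0,.16],R),R,.2)
goto(tipg(seat(.018,0,.12),Rp),Rp)
print(robot.read_t(),robot.read_qpos().round(1),robot.read_grip_width()*88,np.round(robot.read_force(),2))
line(tipg(seat(.018,0,.03),Rp),Rp,.12)
print(robot.read_t());grab('side','s10');grab('top','t10');grab('wrist','w10')
E
```

```text
31.625 [  42.     6.2  -35.7   11.6  -38.  -131.7] 28.544552568368754 [ 0.89 -0.49 -2.37]
32.525
```

View pics/s10.png

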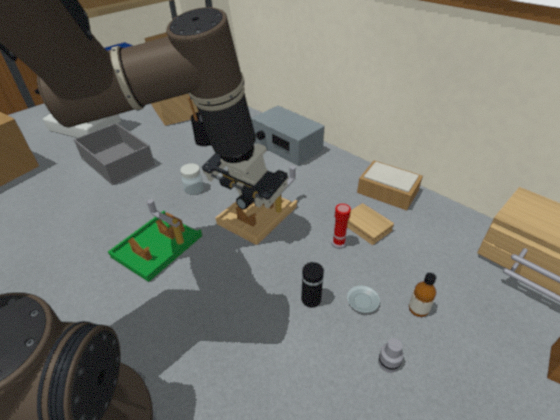

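View pics/w10.png

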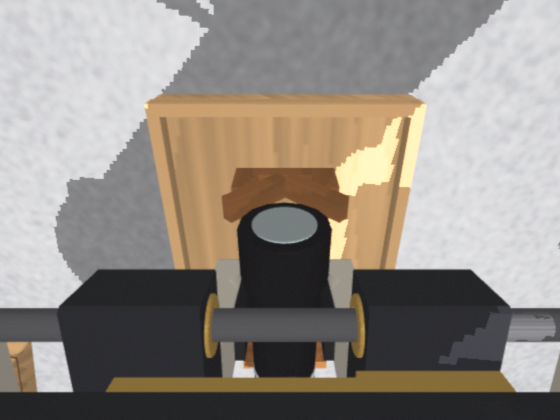

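```bash
python3 - <<'E'
from h import *
import h
h.AL=np.radians(13);Rp=Rplace()
line(tipg(seat(.018,0,.006),Rp),Rp,.06)
f0=np.mean([robot.read_force() for _ in range(3)],0)
print(robot.read_t(),f0.round(2))
for dz in np.arange(.0045,-.0036,-.0015):
    line(tipg(seat(.018,0,dz),Rp),Rp,.02);robot.dwell(.05)
    f=np.mean([robot.read_force() for _ in range(4)],0);print(dz.round(4),(f-f0).round(2))
    if f[2]-f0[2]>4: break
print(robot.read_t());grab('wrist','w11');grab('top','t11');grab('side','s11')
E
```

```text
33.225 [-0.57  0.39 -1.27]
0.0045 [-0.34 -0.43 -1.18]
0.003 [ 1.2  -0.32 -0.74]
0.0015 [ 0.62 -1.32 -0.08]
-0.0 [0.24 0.77 0.66]
-0.0015 [-2.52  2.74  6.99]
34.725
```

View pics/w11.png

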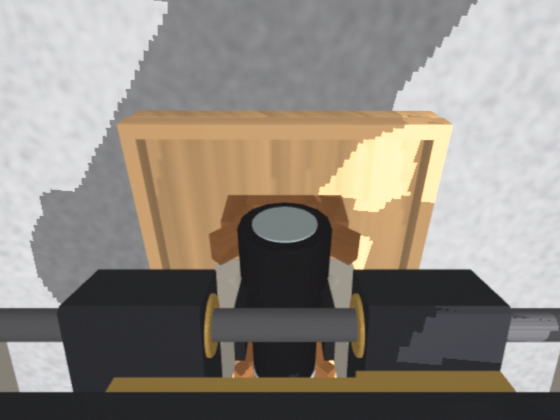

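```bash
python3 - <<'E'
from h import *
import h
h.AL=np.radians(13);Rp=Rplace()
robot.move_gripper(.55);robot.dwell(.3)
print(robot.read_grip_width(),robot.read_force().round(2))
line(tipg(seat(.018,0,.12),Rp),Rp,.12)
print(robot.read_t());grab('wrist','w12');grab('top','t12');grab('side','s12')
for n,c in(('wrist','w12'),('side','s12'),('top','t12')):
    t=np.load(f'/tmp/{c}.npz');P=cloud(n,t['d'],(t['p'],t['R'])).reshape(-1,3)
    hsv=cv2.cvtColor(t['im'],cv2.COLOR_RGB2HSV).reshape(-1,3)
    d=P[:,:2]-C;X=d@sx;Y=d@sy;Z=P[:,2]-.048
    k=(abs(X)<.075)&(abs(Y)<.03)&(Z>.002)&(Z<.025)&(hsv[:,2]<110)&(hsv[:,1]<110)
    print(n,k.sum(),'X',np.percentile(X[k],[1,99]).round(4),'zmax',np.percentile(Z[k],99).round(4))
    for a,b in((-.05,-.03),(-.03,0),(0,.025),(.035,.053)):
        q=k&(X>a)&(X<b)
        if q.sum()>5: print('  ',a,b,q.sum(),'Ymid',np.percentile(Y[q],[2,98]).round(4),'Ztop',np.percentile(Z[q],98).round(4))
E
```

```text
0.5508712411063852 [-0.27  0.06  0.14]
36.9417
wrist 5547 X [-0.0458  0.0563] zmax 0.0179
   -0.05 -0.03 686 Ymid [-0.0144  0.0131] Ztop 0.016
   -0.03 0 1161 Ymid [-0.0134  0.0133] Ztop 0.0157
   0 0.025 1313 Ymid [-0.0136  0.0133] Ztop 0.0156
   0.035 0.053 1380 Ymid [-0.0161  0.016 ] Ztop 0.018
side 319 X [-0.0507  0.0541] zmax 0.0175
   -0.05 -0.03 56 Ymid [-0.0108  0.0137] Ztop 0.0155
   -0.03 0 85 Ymid [-0.0085  0.0138] Ztop 0.0156
   0 0.025 62 Ymid [-0.0053  0.0134] Ztop 0.0159
   0.035 0.053 68 Ymid [-0.0103  0.0163] Ztop 0.0176
top 59 X [0.0487 0.0558] zmax 0.0196
   0.035 0.053 29 Ymid [-0.0144  0.0163] Ztop 0.019
```

View pics/w12.png

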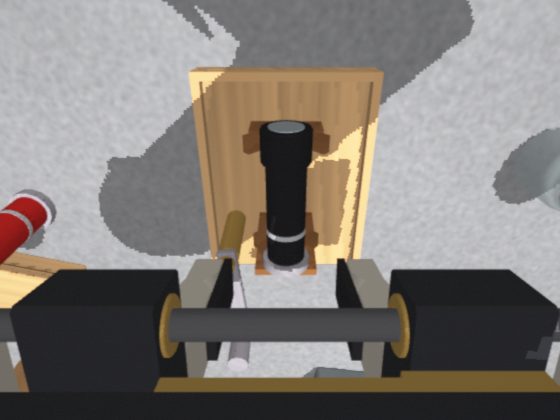

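View pics/s12.png

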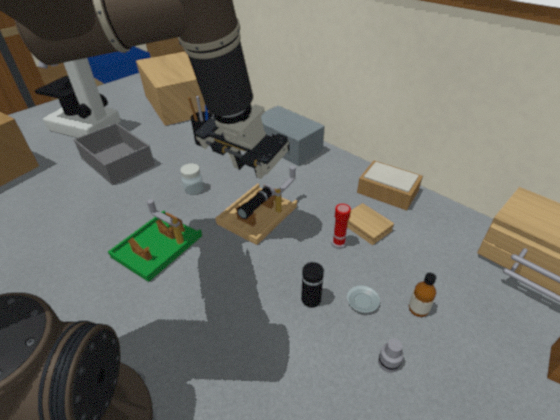

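```bash
python3 - <<'E'
from h import *
robot.move_gripper(.32)
th0=1.48
p,a=knob(th0,.15);goto(p,Rd(a+180))
line(knob(th0,.084)[0],Rd(a+180),.08)
print(robot.read_t(),robot.read_qpos().round(1),robot.read_force().round(2))
for t in np.linspace(th0,.1,8)[1:]:
    p,a=knob(t,.084);line(p,Rd(a+180),.08);print(t.round(2),robot.read_force().round(2))
for t in (.05,.02,-.01,-.03,-.05,-.07,-.09):
    p,a=knob(t,.084);line(p,Rd(a+180),.03);robot.dwell(.05)
    f=np.mean([robot.read_force() for _ in range(4)],0);print(t,f.round(2))
    if np.linalg.norm(f[:2])>5: break
p,a=knob(t+.06,.084);line(p,Rd(a+180),.05)
line(p+[0,0,.12],Rd(a+180),.15)
print(robot.read_t());grab('wrist','w13');grab('top','t13');grab('side','s13')
for n,c in(('wrist','w13'),('side','s13'),('top','t13')):
    q=np.load(f'/tmp/{c}.npz');P=cloud(n,q['d'],(q['p'],q['R'])).reshape(-1,3)
    k=(P[:,2]>.096)&(P[:,2]<.11)&(abs(np.hypot(P[:,0]-PIV[0],P[:,1]-PIV[1])-.072)<.015)
    if k.sum(): m=P[k].mean(0);d=m[:2]-PIV;print(n,k.sum(),m.round(4),'theta',np.arctan2(-d@sx,-d@sy).round(3))
E
```

```text
39.2583 [  29.2   26.9   -9.3    0.   -53.8 -105.3] [ 0.78  0.06 -0.32]
1.28 [-0.68 -0.44  0.11]
1.09 [-0.52  0.51 -0.78]
0.89 [ 0.09 -0.25  0.71]
0.69 [-0.32 -0.82 -0.52]
0.49 [ 0.6  -0.13  0.07]
0.3 [0.66 0.03 1.02]
0.1 [-0.25 -0.03 -0.05]
0.05 [-0.13 -0.    0.63]
0.02 [ 0.43  0.   -0.67]
-0.01 [-0.49  0.93 -0.42]
-0.03 [-0.14 -1.24 -0.09]
-0.05 [0.57 0.   0.52]
-0.07 [0.02 0.88 0.37]
-0.09 [ 5.66 -0.58 -2.55]
45.025
wrist 394 [0.5781 0.2011 0.1034] theta 0.017
side 31 [0.577  0.2014 0.1013] theta 0.002
top 8 [0.5734 0.1967 0.1015] theta -0.061
```

View pics/w13.png

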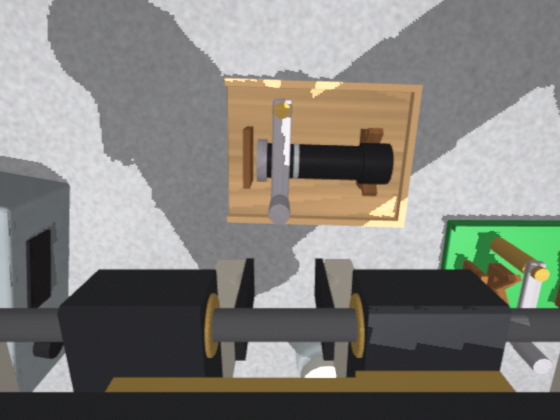

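View pics/s13.png

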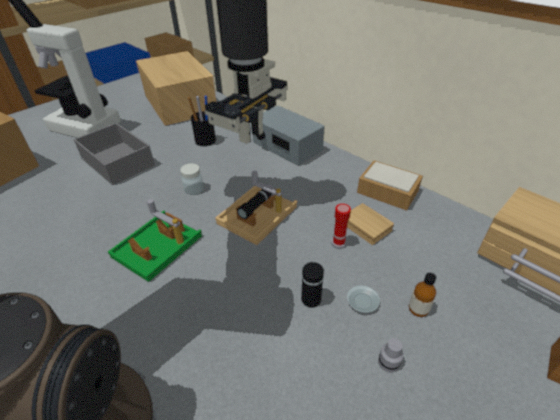

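Bar is square across the tube at its stop (θ≈0.0–0.02), tube seated, gripper clear of everything. One last tube check from the latest wrist image, then I hand in.

```bash
python3 - <<'E'
from h import *
t=np.load('/tmp/w13.npz');P=cloud('wrist',t['d'],(t['p'],t['R'])).reshape(-1,3)
hsv=cv2.cvtColor(t['im'],cv2.COLOR_RGB2HSV).reshape(-1,3)
d=P[:,:2]-C;X=d@sx;Y=d@sy;Z=P[:,2]-.048
k=(abs(X)<.075)&(abs(Y)<.025)&(Z>.0)&(Z<.0205)&(hsv[:,2]<80)&(hsv[:,1]<110)
print(k.sum(),np.percentile(X[k],[1,99]).round(4))
for a,b in((-.02,0),(0,.025),(.035,.053)):
    q=k&(X>a)&(X<b);print(a,b,q.sum(),np.percentile(Y[q],[2,98]).round(4),np.percentile(Z[q],98).round(4))
robot.dwell(.3);print(robot.read_t(),robot.read_qvel().round(3));robot.job_done()
E
```

```text
3562 [-0.045   0.0544]
-0.02 0 801 [-0.0117  0.014 ] 0.0159
0 0.025 1023 [-0.0118  0.0139] 0.0157
0.035 0.053 896 [-0.0142  0.0166] 0.0183
45.475 [ 0.035 -0.21   0.104 -0.051 -0.022  0.024]
the job is handed in; nothing more can be done
```

The tube lies in both V rests, eyepiece in the wider one and let go, with the keeper bar shut across it. I handed the job in at about 45.5 s of the 61 s.

**What went wrong or differed from plan**
- **First keeper swing missed.** All three cameras showed the real fingertips about 30 mm behind the reported TCP. I corrected for this in every later move, and the second swing took the bar to about 1.48 rad.
- **The tube needed two grasps.** Grasping the barrel where it stood would have hit its neighbours, or left a tilt the arm could not place. So I lifted it by the eyepiece, stood it in a clear spot beside the tray, and regripped the barrel at 13° below horizontal. I then laid it in the rests with about 7 N at contact and let go.

**Last checks**
- **Tube:** the visible eyepiece end is at x ≈ +54 to +56 mm (55 ideal). It is within about 1.2 mm of centre across and 1.5 mm of the right height, and level and straight to within measurement.
- **Keeper:** it reached its stop at about 5.7 N. The wrist camera gives 0.017 rad and the side camera 0.002 rad. The top camera gave −0.06 rad, but from only 8 partly hidden pixels; all are well inside the 0.17 limit.
- **Surroundings:** in the last side picture the bystanders look undisturbed by eye; I did not re-measure their positions. The gripper was about 0.1 m clear of everything.

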